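# Close the sampler's service panel for a leak test

### The arm

A 6-joint arm with a two-finger parallel gripper is mounted at the origin on the work surface. World frame = base frame: x ahead of the robot, y to its left, z up, the work surface at z = 0. Lengths are in m, angles in degrees, forces in N, time in s.
With the tool pointing down it reaches from about 0.3 to 0.75 m from the base axis. Payload 8.5 kg.
Tool frame: the origin (TCP) lies at the very end of the fingers, on their centre line; the grasp point (between the pads) lies 19 mm behind it (env.grasp_offset is the distance from the TCP to the grasp point, in m); y points along the fingers, z is the direction in which the jaws open and shut, and the axes are right-handed (so a half turn about y gives the same grasp; the last joint's range is limited). The gripper opens to 85 mm and grips with 20 to 120 N. Pads are 22 mm wide; open, the fingers measure 114 mm over their backs; the gripper's body (76 mm by 85 mm) begins 54 mm behind the grasp point. The pads swing forward as they close: fully open they stand 13 mm farther back than shut.
Start: joints at [60.373, 21.807, 74.336, -0, 83.858, -12.336], TCP at [0.163, 0.525, 0.231] pointing down, gripper open.
Joint ranges: [-178.18, 178.18], [-50.72, 133.34], [12.68, 142.11], [-81.47, 261.47], [9.98, 163.14], [-165.26, 165.26]. Speed limits (degrees/s): [136.94, 136.94, 180, 180, 180, 180].

### API

Orientations are given as a 3x3 rotation matrix whose columns are the frame's x, y, z axes.
In Python, from rig import env gives the robot as it stands. The module is installed in compiled form; this text tells all that it offers.
- The arm moves only by the shell command python3 -m pendant 'ROWS' [FORCE]. ROWS is JSON, a list of rows, each a list of 3 entries, a list of its own where there are three numbers: the shift along the world's x, y, z as a fraction of full scale, then the turn about the world's z as a fraction of full scale, then the opening, from 0 (shut) to 1 (fully open). A call has 1 to 12 rows; each row shifts and turns the commanded pose from where the row before left it; what a row does not reach is not made up. Full scale, the value 1, is 30 mm for a shift and 5 degrees for a turn. A row lasts 1/12 s, in which the tool goes at most 41.7 mm and 7.16 degrees, less where a joint would pass 70% of its speed; a pose out of reach is approached as far as the arm can. A call with a number of a shift or a turn outside -1 to 1 is refused whole. A call with a gripper value outside its range is refused whole. The fingers move at their own pace and stop on an object; FORCE is the grip in N (left out, the last holds). Time passes only in rows, so rows that do not move let the fingers close. It gives the time, the measured TCP pose, the force and the opening at its end, in the units of the state.
- env.observe(): the state, without advancing time (a new reading comes with each control period).
- env.get_image(name): name is "scene" or "top"; returns (picture, depth): 420x560x3 uint8, red, green, blue; 420x560 float32, m along the optical axis (not along the pixel's ray), 0 where there is no reading.
- env.camera_model(name): a dict with "camera_matrix" (3x3 intrinsics, pixels), "R" (3x3) and "t" (3): a world point X has camera coordinates R X + t. Camera axes: x right, y down, z forward; pixel columns grow to the right and rows downward; lengths in m; the calibration is good to about 2 mm. A picture is of the moment at which its call begins. camera_model takes no time and is no camera call.
- env.close_job(): hands the job in, once; it reports no verdict.
The state is a dict: "time_s": time; "q": joint angles; "qvel": joint speeds; "joint_efforts": joint torques, N m; "position": TCP position; "tool_rot": TCP orientation; "ft_force": force on the tool from outside, world axes, zero at the start; "wrist_torque": the same for the moment, N m; "grip_width": finger opening in m.
Only numpy, scipy, OpenCV 4.12 (cv2) and the standard library are available. Lean on these libraries where they do the work, as an engineer would, in place of code of your own. Each camera call takes 0.05 s, during which the arm holds its last target.

### The job

Get the sampler's sprung service panel shut for a leak test. Lift the loose cover off the quarter-turn fastener by its knob and set it down upright on the black rubber mat, without dropping it or upsetting the things around; then turn the fastener until the slot in its disc lines up under the panel's tooth. Finally press the panel down flush on its frame with the fingertips and finish while holding it pressed there: do not let go.

Things in the scene. Friction and masses are not known exactly. Their poses are not given: they have to be found in the camera images.
- housing: White sampler base, fixed, 320 (x) x 240 (y) x 60 mm high. Origin: centre of its underside. On top: the fastener's axis at x = -95, y = 0 mm; the panel over x = -35 to +130, y = -85 to +85 mm, hinged along y at x = +130 mm. Its x axis points from fastener to hinge, z up. It stands left or right of the middle, the mat on the other side.
- cover: Grey round loose cover, open underneath, standing over the fastener on its disc: diameter 72, height 64, walls 3 mm; on top a neck (diameter 16, 9 high) and a knob (diameter 26, 21 high), 94 mm in all; about 0.12 kg. Origin: centre of its lower rim, z up. Inside, 60 mm of height and 10 mm of play round the fastener's grip bar: lift it straight up at least 65 mm.
- cover_knob (a point): Point on the cover's axis at the middle of the knob, 84 mm above the cover's lower rim: where to grip it from above, any yaw.
- mat: Black rubber mat lying on the bench, fixed, 170 x 170 x 3 mm. Origin: centre of its underside.
- fastener (a joint): Quarter-turn fastener on the housing, vertical axis. Value 0: its slot is under the panel's tooth. Starts between -1.5 and -0.8 rad; grows when turned clockwise seen from above (stops at -1.75 and +0.5). Stays where it is left; turning takes about 0.06 N m. If off by over 0.13 rad, the tooth lands on the disc and the panel stops about 6 mm short of its frame.
- fastener_slot (a point): The open slot in the rim of the fastener's aluminium disc (disc diameter 101 mm, 8 mm thick, lying on the housing's top, 60 to 68 mm above the bench): 20 mm wide, 10 mm deep from the rim, cut right through. Point: middle of the slot at the disc's top, 47 mm from the axis. Turns with the fastener.
- fastener_grip (a point): Point on the fastener's axis, 108 mm above the bench, in its dark upright grip bar: 14 mm thick, 44 mm long, top 120 mm above the bench (52 above the disc). Grip the bar's two broad sides from above. x axis: along the bar to the slot (world yaw = housing yaw minus joint value), z up. Open the fingers 60 mm at most: the raised panel is near.
- panel (a joint): Aluminium panel 163 x 170 x 6 mm, hinged along its edge away from the fastener. 0: flush on its black frame, underside 70 mm above the bench. 0.12 rad: sprung open, as at the start, front edge 20 mm up. The spring lifts it when released; pushed at panel_press it starts to move at about 4 N and is held shut by about 7 N.
- panel_tooth (a point): Tip of the steel tooth (7 mm wide, 8 mm long, pointing down) under the tongue on the middle of the panel's front edge; it reaches over the rim of the fastener's disc, 47 mm from its axis towards the hinge. Turns with the panel; shut, it sits 6 mm deep in the slot.
- panel_press (a point): Point on the panel's top face, on its middle line, 25 mm in from its front edge and 140 mm from the hinge axis; 76 mm above the bench when shut, about 17 mm higher when open. Where to press down. Turns with the panel.
- vial_a: Small amber vial with white cap standing on the housing, diameter 22 mm, 46 mm high. Leave alone. Origin: centre of its underside.
- vial_b: A second such vial on the housing. Leave alone. Origin: centre of its underside.
- screwdriver: Screwdriver lying on the bench on the robot's side of the mat. Leave alone.
- jar: Glass jar, diameter 60 mm, 70 mm high, behind the mat. Leave alone. Origin: centre of its underside.
- wrench: Wrench lying towards the left side of the bench. Leave alone.
- beaker: Open glass beaker, diameter 68 mm, 85 mm high, towards the right side of the bench. Leave alone. Origin: centre of its underside.
Mind the look-alikes: they are no part of the job. What is shaped like the cover but yellow is not meant. Of the things shaped like the mat, the black one is meant.

How it is judged:
By the outcome, as a careful person would: the job done as asked, in the order asked, and still so for the second after the job is handed in, while the arm keeps its last pose, push and grip.
It also fails if it takes over 67 s, if anything falls off the work surface, if the arm or the gripper's body presses on something with over 40 N, if the wrist force passes 120 N, or if a joint passes its speed limit or range.

## Working session

There is one attempt and no reset: what is moved stays moved. The work goes in short steps, Python scripts to look and compute and a shell command to move; the robot and the scene stay as the last step left them, time stands still between calls to the robot, and variables do not carry over. Pictures are saved under pics/ and viewed, and the job is handed in when it is done.

```bash
mkdir -p pics; python3 - <<'E'
from rig import env
import cv2,numpy as np
for n in("scene","top"):
    p,d=env.get_image(n); cv2.imwrite(f"pics/{n}0.png",p[:,:,::-1]); np.save(f"{n}_d.npy",d);np.save(f"{n}_p.npy",p)
    m=env.camera_model(n);print(n,np.round(m["camera_matrix"],1).tolist(),np.round(m["R"],3).tolist(),np.round(m["t"],3))
s=env.observe();print(s)
E
```

```text
scene [[405.8, 0.0, 281.7], [0.0, 405.8, 216.8], [0.0, 0.0, 1.0]] [[-0.828, 0.56, -0.017], [0.434, 0.622, -0.651], [-0.354, -0.547, -0.758]] [ 0.475 -0.171  1.374]
top [[409.8, 0.0, 281.6], [0.0, 409.8, 210.6], [0.0, 0.0, 1.0]] [[-0.098, -0.995, 0.003], [-0.969, 0.094, -0.23], [0.229, -0.026, -0.973]] [0.037 0.579 0.944]
{'time_s': 0.1, 'q': array([ 6.03734961e+01,  2.18388455e+01,  7.43773952e+01,  1.66869216e-03,
        8.38578953e+01, -1.23370894e+01]), 'qvel': array([ 0.0171256 , -0.12738806, -0.16640032, -0.00447256,  0.07635718,
       -0.08881077]), 'joint_efforts': array([ 3.44586610e-03, -4.49220085e+01, -2.31651467e+01, -2.55302457e-04,
        3.68978275e-03,  3.15275213e-05]), 'position': array([0.16334267, 0.52492946, 0.23077519]), 'tool_rot': array([[ 9.54814691e-01, -6.64811907e-04,  2.97201050e-01],
       [-2.97201637e-01, -1.11044456e-03,  9.54814094e-01],
       [-3.04746490e-04, -9.99999162e-01, -1.25785196e-03]]), 'ft_force': array([-0.81003831, -0.25482512, -0.07067369]), 'wrist_torque': array([0.00056599, 0.04607924, 0.02220447]), 'grip_width': 0.08529210697935101}
```

View pics/scene0.png

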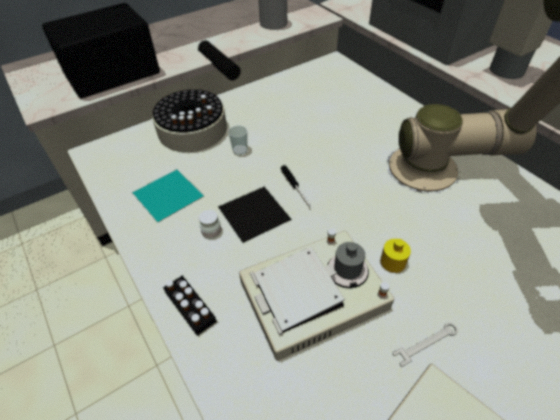

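View pics/top0.png

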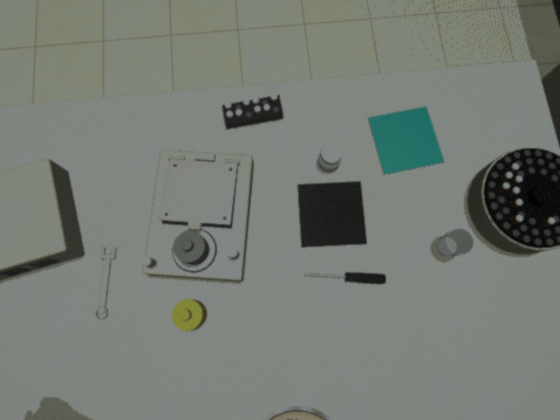

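The scene shows the housing left of the middle: top picture, cover about (188,246), panel about (200,192), black mat about (332,214). The yellow decoy is at (188,315). Next I measure these.

```bash
cat > h.py <<'E'
import numpy as np,cv2
from rig import env
def world(n,d):
    m=env.camera_model(n);K=m["camera_matrix"];R=np.array(m["R"]);t=np.array(m["t"])
    v,u=np.mgrid[:d.shape[0],:d.shape[1]]
    P=np.stack([(u-K[0][2])/K[0][0]*d,(v-K[1][2])/K[1][1]*d,d],-1)
    W=(P-t)@R; W[d<=0]=np.nan
    return W
def proj(n,X):
    m=env.camera_model(n);c=np.array(m["R"])@np.array(X)+m["t"];c=np.array(m["camera_matrix"])@c;return c[:2]/c[2]
def onplane(n,u,v,z):
    m=env.camera_model(n);R=np.array(m["R"]);C=-R.T@np.array(m["t"])
    r=R.T@np.linalg.inv(m["camera_matrix"])@[u,v,1];return C+r*(z-C[2])/r[2]
E
python3 - <<'E'
from h import *
p=np.load("top_p.npy");d=np.load("top_d.npy");W=world("top",d)
for u,v,l in[(332,214,"mat"),(203,195,"panel"),(188,244,"knob"),(150,215,"housing"),(270,300,"bench"),(240,265,"hs"),(330,155,"jar"),(450,240,"bk")]:print(l,W[v,u].round(4))
z=W[...,2]
def rect(mask,l):
    m=mask.astype(np.uint8);m=cv2.morphologyEx(m,cv2.MORPH_OPEN,np.ones((3,3)));n,lab,st,c=cv2.connectedComponentsWithStats(m);i=1+np.argmax(st[1:,4]);q=W[lab==i][:,:2]*1000
    q=q[~np.isnan(q).any(1)];print(l,len(q),cv2.minAreaRect(q.astype(np.float32)),q.mean(0))
roi=np.zeros(z.shape,bool);roi[140:290,135:265]=1
rect((z>.05)&(z<.2)&roi,"housing")
r2=np.zeros_like(roi);r2[170:260,285:380]=1
rect((p.max(2)<50)&r2,"mat")
k=roi&(z>.155);q=W[k];print("knobs",len(q),q.mean(0),q.max(0),q.min(0))
k=roi&(z>.118)&(z<.14);q=W[k];print("cover top",len(q),q.mean(0),q.max(0),q.min(0))
for n,b in(("top",(140,290,135,265)),("scene",(220,360,230,420))):
    P=np.load(n+"_p.npy")[b[0]:b[1],b[2]:b[3]];cv2.imwrite(f"pics/{n}_crop.png",cv2.resize(P[:,:,::-1],None,fx=4,fy=4,interpolation=2))
E
```

```text
mat [ 0.5723 -0.1524  0.0041]
panel [0.632  0.1672 0.0878]
knob [0.5023 0.1935 0.1619]
housing [ 0.6184  0.3251 -0.0059]
bench [ 0.3688  0.0296 -0.0009]
hs [0.4566 0.0925 0.0617]
jar [ 0.7115 -0.1569  0.0696]
bk [ 0.4743 -0.4481  0.0029]
housing 12038 ((598.3167724609375, 184.86135864257812), (240.6908721923828, 320.4483642578125), 80.49842071533203) [586.66659397 181.43579943]
mat 3826 ((574.642578125, -150.9312286376953), (165.51513671875, 165.56370544433594), 87.228759765625) [ 572.96000094 -150.66727223]
knobs 112 [0.50249107 0.19824494 0.1622057 ] [0.51453534 0.21111833 0.1661912 ] [0.49025184 0.18675945 0.15589842]
cover top 689 [0.50096819 0.1969528  0.13203634] [0.53816841 0.23368426 0.13670527] [0.46719681 0.16305651 0.11878741]
```

View pics/top_crop.png

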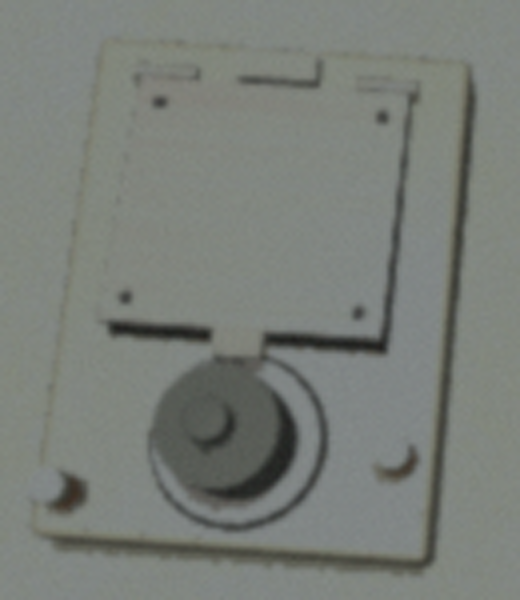

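View pics/scene_crop.png

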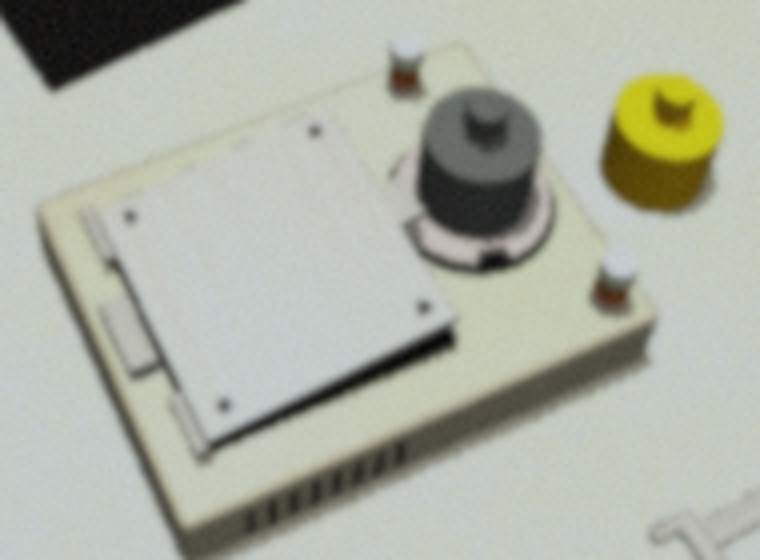

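```bash
python3 - <<'E'
from h import *
# slot in scene
pS=np.load("scene_p.npy");g=pS.sum(2)
r=pS[270:300,335:372].sum(2)
u0,v0=353.2,285
print(pS[276:294,342:364].sum(2))
S=onplane("scene",u0,v0,.068);print("slot",S)
H=np.array([.5983,.1849]);a=np.radians(-9.5);R=np.array([[np.cos(a),-np.sin(a)],[np.sin(a),np.cos(a)]])
F=H+R@[-.095,0];print("F",F)
for c in [F,[.5025,.198]]:
    v=S[:2]-c;print(np.hypot(*v),np.degrees(np.arctan2(v[1],v[0])))
W=world("top",np.load("top_d.npy"));WS=world("scene",np.load("scene_d.npy"))
# cover top circle
for n,w in(("top",W),("scene",WS)):
    z=w[...,2];near=np.hypot(w[...,0]-.503,w[...,1]-.198)<.06
    m=(near&(z>.124)&(z<.175));m&=np.hypot(w[...,0]-.5,w[...,1]-.2)<.06
    for lo,hi in((.127,.137),(.155,.17)):
        q=w[near&(z>lo)&(z<hi)];print(n,lo,len(q),cv2.minEnclosingCircle((q[:,:2]*1000).astype(np.float32)),np.median(q[:,2]))
print("box",W[215,30],W[190,10]);
print("gripper px",proj("scene",[.163,.525,.231]),proj("top",[.163,.525,.231]))
E
```

```text
[[152 126 114 114 112 117 126 128 112 116 118 114 121 134 154 171 213 279
  324 371 461 522]
 [263 184 158 132 128 128 126 109 116 122 116 127 137 165 210 258 295 335
  381 428 495 552]
 [398 333 276 243 226 196 161 165 152 156 172 184 207 246 284 348 383 416
  458 503 533 546]
 [510 482 437 408 375 329 299 292 265 254 259 301 320 338 393 453 479 496
  534 550 542 508]
 [547 548 529 520 479 467 460 439 414 376 361 402 421 439 481 516 540 548
  554 548 525 450]
 [563 566 562 558 551 542 528 503 472 431 403 404 417 423 471 533 557 564
  536 501 440 349]
 [558 573 572 567 566 561 540 481 413 373 339 313 299 304 393 487 528 522
  466 404 329 269]
 [532 550 555 554 569 558 526 435 319 239 203 188 171 196 272 394 446 428
  350 281 266 334]
 [447 478 508 519 526 523 488 382 237 139 102  87  73 105 180 264 319 303
  260 291 350 439]
 [324 354 386 406 419 437 413 310 181  97  58  45  60  82 111 167 222 250
  313 406 478 520]
 [249 234 259 273 278 305 296 226 131  72  84  82 113 117 170 238 294 359
  430 509 546 567]
 [350 304 286 279 257 253 241 200 166 161 206 232 261 278 341 410 445 483
  5
[... 535 characters left out ...]
575 580 574 571 574
  574 574 576 579]]
slot [0.5267591  0.24829552 0.068     ]
F [0.50460287 0.20057952]
0.05260907182608212 65.0928850807073
0.05584033157245536 64.25053603084339
top 0.127 662 ((502.75274658203125, 198.81666564941406), 36.09476852416992) 0.1324740334776685
top 0.155 112 ((502.7831726074219, 198.7457275390625), 12.8004150390625) 0.16244203521060285
scene 0.127 450 ((504.52337646484375, 200.43357849121094), 36.90342330932617) 0.1310596501979592
scene 0.155 84 ((505.736083984375, 200.3004913330078), 13.392056465148926) 0.1605873648541387
box [0.61871477 0.57581387 0.10095133] [0.68675344 0.62837865 0.0976368 ]
gripper px [580.86147541 252.95898828] [  5.04882034 440.79520469]
```

```bash
python3 -m pendant '[[[0.7,-0.65,0],0.9,1],[[0.7,-0.65,0],0.9,1],[[0.7,-0.65,0],0.9,1],[[0.7,-0.65,0],0.9,1],[[0.7,-0.65,0],0.9,1],[[0.7,-0.65,0],0.9,1],[[0.7,-0.65,0],0.9,1],[[0.7,-0.65,0],0.9,1],[[0.7,-0.65,0],0.9,1],[[0.7,-0.65,0],0.9,1],[[0.7,-0.65,0],0.9,1],[[0.7,-0.65,0],0.9,1]]'
```

```text
time_s: 1.1
position: [0.4162, 0.2899, 0.2311]
tool_rot: [[0.799, -0.001, -0.601], [0.601, -0.0, 0.799], [-0.001, -1.0, 0.0]]
ft_force: [0.7, 0.4, 0.1]
grip_width: 0.0855
```

```bash
python3 -m pendant '[[[0.49,-0.5,0],0.9,1],[[0.49,-0.5,0],0.9,1],[[0.49,-0.5,0],0.9,1],[[0.49,-0.5,0],0.9,1],[[0.49,-0.5,-0.2],0.9,1],[[0.49,-0.5,-0.2],0.9,1],[[0,0,0],0,1],[[0,0,0],0,1]]'
```

```text
time_s: 1.77
position: [0.5037, 0.2006, 0.2186]
tool_rot: [[0.445, -0.002, -0.895], [0.895, -0.0, 0.445], [-0.001, -1.0, 0.001]]
ft_force: [-0.1, 0.8, 0.4]
grip_width: 0.0854
```

```bash
python3 -m pendant '[[[0,0,-0.4],0,1],[[0,0,-0.4],0,1],[[0,0,-0.4],0,1],[[0,0,-0.4],0,1],[[0,0,-0.4],0,1],[[0,0,-0.4],0,1],[[0,0,-0.3],0,1],[[0,0,0],0,1],[[0,0,0],0,1]]'
python3 - <<'E'
from h import *
p,d=env.get_image("scene");cv2.imwrite("pics/s1.png",cv2.resize(p[180:330,270:470,::-1],None,fx=4,fy=4,interpolation=2))
E
```

```text
time_s: 2.52
position: [0.5033, 0.2016, 0.1385]
tool_rot: [[0.443, -0.0, -0.897], [0.897, 0.0, 0.443], [-0.0, -1.0, 0.0]]
ft_force: [-0.1, -0.2, -0.6]
grip_width: 0.0853
```

View pics/s1.png

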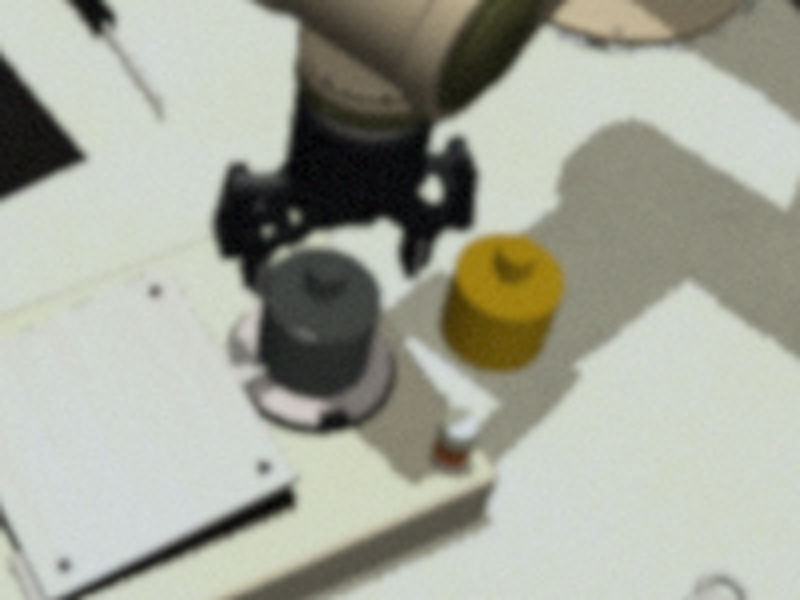

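```bash
python3 - <<'E'
from h import *
c=np.array([.5033,.2016]);j=np.array([-.897,.443])
for z in(.138,.151,.165):
  for s in(-.048,.048,0):
    print(z,s,((proj("scene",[*(c+s*j),z])-[270,180])*4).round())
print("knob",((proj("scene",[.504,.2,.162])-[270,180])*4).round())
p,d=env.get_image("scene");W=world("scene",d)
for u,v in((252,270),(416,262),(323,280),(320,330)): print(W[180+v//4,270+u//4].round(4))
E
```

```text
0.138 -0.048 [247. 295.]
0.138 0.048 [403. 275.]
0.138 0 [325. 285.]
0.151 -0.048 [249. 282.]
0.151 0.048 [406. 263.]
0.151 0 [328. 272.]
0.165 -0.048 [251. 268.]
0.165 0.048 [409. 249.]
0.165 0 [330. 258.]
knob [327. 260.]
[0.5528 0.1878 0.1782]
[0.467  0.2344 0.1716]
[0.5149 0.2069 0.1582]
[0.5232 0.2211 0.1323]
```

The tips lie where they should, either side of the knob. Closing.

```bash
python3 -m pendant '[[[0,0,0],0,0.2],[[0,0,0],0,0],[[0,0,0],0,0],[[0,0,0],0,0],[[0,0,0],0,0],[[0,0,0],0,0],[[0,0,0],0,0],[[0,0,0],0,0],[[0,0,0],0,0],[[0,0,0],0,0]]' 50
python3 -m pendant '[[[0,0,0.1],0,0],[[0,0,0.2],0,0],[[0,0,0.2],0,0],[[0,0,0],0,0]]'
```

```text
time_s: 3.45
position: [0.5038, 0.2011, 0.1385]
tool_rot: [[0.443, 0.0, -0.897], [0.897, 0.0, 0.443], [0.0, -1.0, -0.0]]
ft_force: [0.5, -0.2, 1.7]
grip_width: 0.0242
time_s: 3.78
position: [0.5041, 0.2013, 0.1547]
tool_rot: [[0.443, 0.002, -0.897], [0.897, 0.0, 0.443], [0.001, -1.0, -0.002]]
ft_force: [1.0, -0.8, -0.3]
grip_width: 0.0245
```

```bash
python3 -m pendant '[[[0,0,0.3],0,0],[[0,0,0.4],0,0],[[0,0,0.4],0,0],[[0,0,0.4],0,0],[[0,0,0.4],0,0],[[0,0,0.4],0,0],[[0,0,0.3],0,0],[[0,0,0],0,0],[[0,0,0],0,0]]'
python3 - <<'E'
from h import *
p,d=env.get_image("scene");cv2.imwrite("pics/s2.png",cv2.resize(p[180:330,270:470,::-1],None,fx=4,fy=4,interpolation=2))
E
```

```text
time_s: 4.53
position: [0.5036, 0.2011, 0.2315]
tool_rot: [[0.443, 0.0, -0.897], [0.897, 0.0, 0.443], [0.0, -1.0, -0.0]]
ft_force: [-0.6, 0.0, -1.9]
grip_width: 0.0243
```

View pics/s2.png

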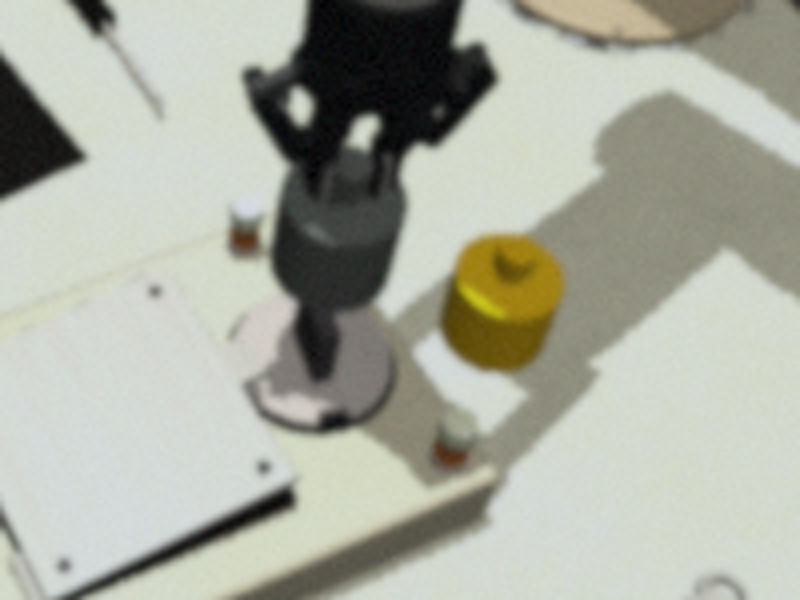

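Cover is held and well clear of the bar. I carry it to the mat, turning back some as well to stay off the last joint's limit.

```bash
python3 -m pendant '[[[0.05,-0.25,0],-0.4,0],[[0.1,-0.45,0],-0.4,0],[[0.13,-0.65,0],-0.4,0],[[0.13,-0.65,0],-0.4,0],[[0.13,-0.65,0],-0.4,0],[[0.13,-0.65,0],-0.4,0],[[0.13,-0.65,0],-0.4,0],[[0.13,-0.65,0],-0.4,0],[[0.13,-0.65,0],-0.4,0],[[0.13,-0.65,0],-0.4,0],[[0.13,-0.65,0],-0.4,0],[[0.13,-0.65,0],-0.4,0]]'
python3 -m pendant '[[[0.13,-0.65,0],-0.4,0],[[0.13,-0.65,0],-0.4,0],[[0.13,-0.65,0],-0.4,0],[[0.13,-0.65,0],-0.4,0],[[0.13,-0.65,0],-0.4,0],[[0.13,-0.65,0],-0.4,0],[[0.13,-0.6,0],0,0],[[0.1,-0.4,0],0,0],[[0,-0.2,0],0,0],[[0,0,0],0,0],[[0,0,0],0,0]]'
```

```text
time_s: 5.58
position: [0.547, -0.0164, 0.2306]
tool_rot: [[0.772, -0.001, -0.636], [0.636, 0.0, 0.772], [-0.001, -1.0, 0.001]]
ft_force: [-0.4, 0.6, -1.9]
grip_width: 0.024
time_s: 6.5
position: [0.5772, -0.1675, 0.231]
tool_rot: [[0.886, -0.001, -0.465], [0.465, 0.001, 0.886], [-0.0, -1.0, 0.001]]
ft_force: [-0.2, 0.6, -2.0]
grip_width: 0.0244
```

```bash
python3 -m pendant '[[[-0.05,0.25,-0.3],0,0],[[-0.05,0.25,-0.4],0,0],[[0,0,-0.5],0,0],[[0,0,-0.5],0,0],[[0,0,-0.5],0,0],[[0,0,-0.5],0,0],[[0,0,-0.5],0,0],[[0,0,-0.5],0,0],[[0,0,-0.5],0,0],[[0,0,-0.4],0,0],[[0,0,-0.3],0,0],[[0,0,0],0,0]]'
python3 -m pendant '[[[0,0,-0.1],0,0],[[0,0,0],0,0]]'
```

```text
time_s: 7.5
position: [0.5737, -0.1517, 0.0828]
tool_rot: [[0.885, -0.003, -0.466], [0.466, 0.001, 0.885], [-0.002, -1.0, 0.003]]
ft_force: [0.6, -0.3, -1.4]
grip_width: 0.0244
time_s: 7.67
position: [0.5747, -0.1526, 0.0817]
tool_rot: [[0.885, 0.001, -0.465], [0.465, -0.0, 0.885], [0.0, -1.0, -0.001]]
ft_force: [0.0, -0.6, -1.3]
grip_width: 0.0238
```

```bash
python3 - <<'E'
from h import *
for n in("scene","top"):
  p,d=env.get_image(n);x,y=proj(n,[.575,-.152,.03]).astype(int);cv2.imwrite(f"pics/{n}3.png",cv2.resize(p[y-70:y+70,x-90:x+90,::-1],None,fx=4,fy=4,interpolation=2))
E
```

```text
(no output)
```

View pics/scene3.png

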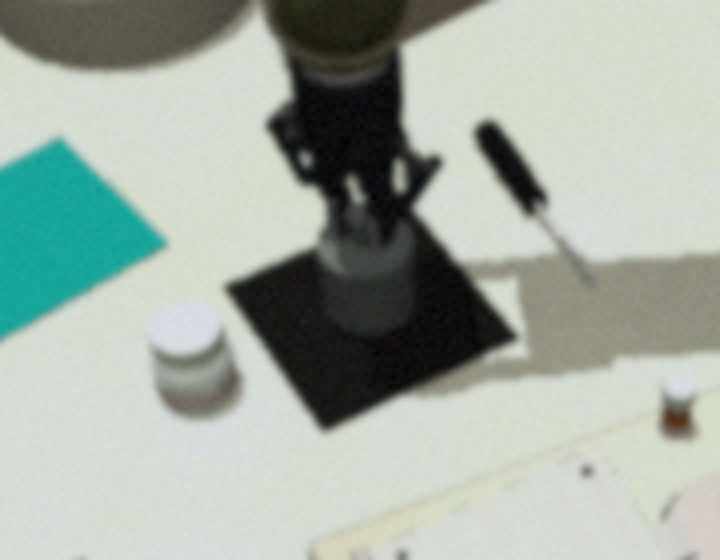

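The cover is over the black mat, roughly centred (crop about (368,270)). I lower the last few mm in small steps.

```bash
python3 -m pendant '[[[0,0,-0.08],0,0],[[0,0,-0.08],0,0],[[0,0,0],0,0]]'
python3 -m pendant '[[[0,0,-0.05],0,0],[[0,0,0],0,0]]'
python3 -m pendant '[[[0,0,-0.04],0,0],[[0,0,0],0,0]]'
```

```text
time_s: 8.02
position: [0.5743, -0.1528, 0.0762]
tool_rot: [[0.885, -0.0, -0.465], [0.465, 0.0, 0.885], [-0.0, -1.0, 0.0]]
ft_force: [-1.0, 0.2, -2.2]
grip_width: 0.0248
time_s: 8.18
position: [0.5744, -0.1529, 0.0748]
tool_rot: [[0.885, -0.0, -0.465], [0.465, 0.0, 0.885], [-0.0, -1.0, 0.0]]
ft_force: [-0.7, -0.1, -1.4]
grip_width: 0.0246
time_s: 8.35
position: [0.5745, -0.1529, 0.0737]
tool_rot: [[0.885, -0.0, -0.465], [0.465, -0.0, 0.885], [-0.0, -1.0, -0.0]]
ft_force: [1.0, -0.3, -1.3]
grip_width: 0.0243
```

```bash
python3 -m pendant '[[[0,0,-0.04],0,0],[[0,0,0],0,0]]'
python3 -m pendant '[[[0,0,-0.03],0,0],[[0,0,0],0,0]]'
```

```text
time_s: 8.52
position: [0.5749, -0.1531, 0.0734]
tool_rot: [[0.885, 0.001, -0.465], [0.465, -0.001, 0.885], [0.001, -1.0, -0.001]]
ft_force: [-1.0, -0.3, 4.7]
grip_width: 0.0244
time_s: 8.68
position: [0.5751, -0.1533, 0.0733]
tool_rot: [[0.885, 0.002, -0.465], [0.465, -0.001, 0.885], [0.001, -1.0, -0.002]]
ft_force: [-1.4, -1.0, 9.9]
grip_width: 0.0243
```

Contact came at the predicted height. Ease off, open, rise.

```bash
python3 -m pendant '[[[0,0,0.05],0,0],[[0,0,0],0,0.4],[[0,0,0],0,0.7],[[0,0,0],0,0.9],[[0,0,0],0,0.9],[[0,0,0],0,0.9],[[0,0,0],0,0.9],[[0,0,0],0,0.9]]'
python3 -m pendant '[[[0,0,0.3],0,0.9],[[0,0,0.5],0,0.9],[[0,0,0.6],0,0.9],[[0,0,0.6],0,0.9],[[0,0,0.6],0,0.9],[[0,0,0.6],0,0.9],[[0,0,0.6],0,0.9],[[0,0,0.5],0,0.9],[[0,0,0],0,0.9]]'
python3 - <<'E'
from h import *
for n in("scene","top"):
  p,d=env.get_image(n);np.save(f"{n}4p.npy",p);np.save(f"{n}4d.npy",d)
  cv2.imwrite(f"pics/{n}4.png",p[:,:,::-1])
  x,y=proj(n,[.53,.2,.08]).astype(int);cv2.imwrite(f"pics/{n}4c.png",cv2.resize(p[y-50:y+50,x-65:x+65,::-1],None,fx=6,fy=6,interpolation=2));print(n,x-65,y-50)
E
```

```text
time_s: 9.35
position: [0.5745, -0.1529, 0.0732]
tool_rot: [[0.885, -0.0, -0.465], [0.465, 0.0, 0.885], [-0.0, -1.0, 0.0]]
ft_force: [1.2, 0.2, -0.2]
grip_width: 0.077
time_s: 10.1
position: [0.5754, -0.1533, 0.206]
tool_rot: [[0.885, 0.006, -0.465], [0.465, -0.003, 0.885], [0.004, -1.0, -0.005]]
ft_force: [1.0, -0.4, -1.2]
grip_width: 0.0771
scene 275 219
top 127 188
```

View pics/scene4.png

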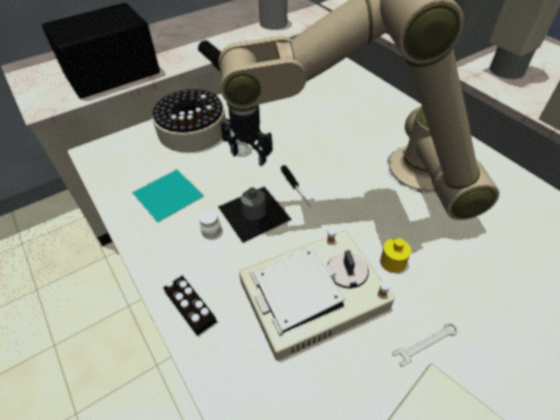

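View pics/top4c.png

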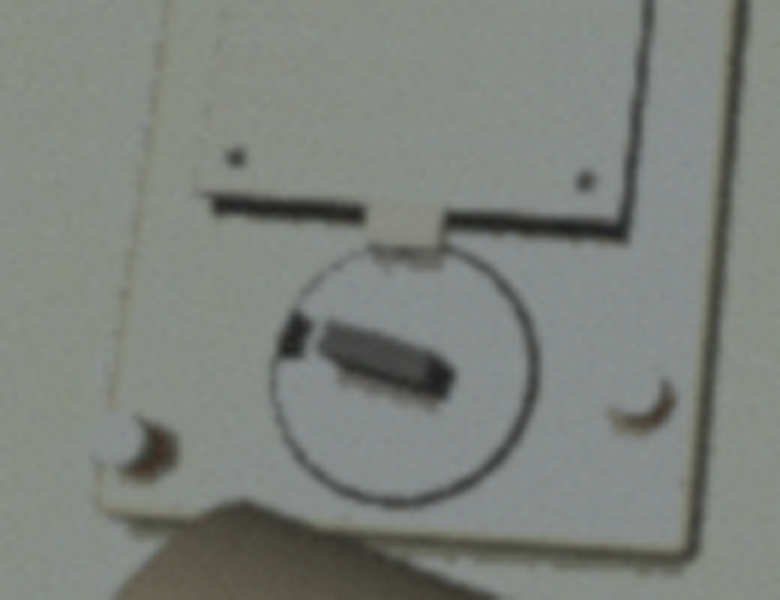

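View pics/scene4c.png

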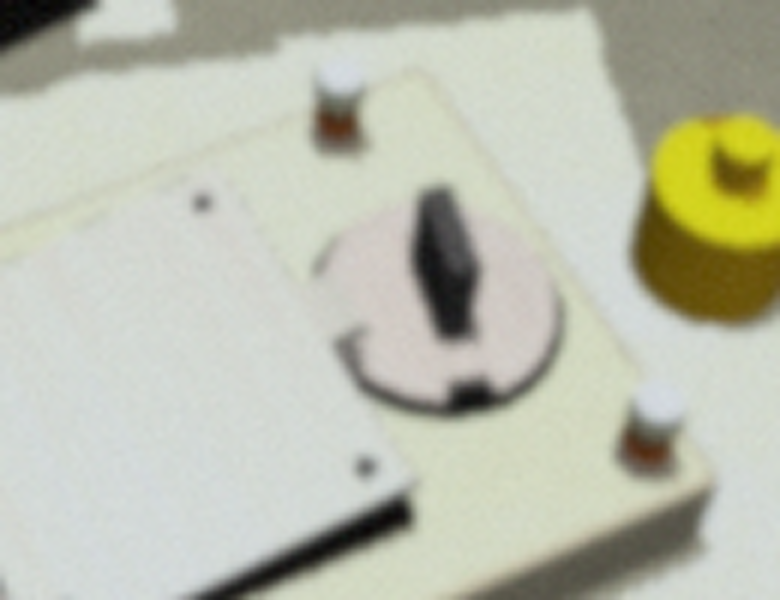

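Cover stands upright on the mat at scene (253,205). The slot is at top crop (297,336), with the bar pointing to it. Now I measure the bar, disc and tooth.

```bash
python3 - <<'E'
from h import *
W=world("top",np.load("top4d.npy"));WS=world("scene",np.load("scene4d.npy"))
for n,w in(("top",W),("scene",WS)):
    z=w[...,2];near=np.hypot(w[...,0]-.504,w[...,1]-.2)<.04
    q=w[near&(z>.105)&(z<.13)];q2=(q[:,:2]*1000).astype(np.float32);c,s=q2.mean(0),None
    u,sv,vt=np.linalg.svd(q2-c);print(n,len(q),np.median(q[:,2]),cv2.minAreaRect(q2),c,np.degrees(np.arctan2(*vt[0][::-1]))%180)
S1=onplane("top",127+297/6,188+336/6,.064);S2=onplane("scene",275+470/6,219+393/6,.068)
D=[onplane("top",127+a/6,188+b/6,.068) for a,b in((403,252),(405,505),(275,375),(536,372),(300,455),(500,455))]
D=np.array(D)[:,:2]*1000;print("disc",cv2.minEnclosingCircle(D.astype(np.float32)))
for c in([.5046,.2006],[.503,.199],[.505,.202]):
  print([ (np.hypot(*(S[:2]-c)).round(4),np.degrees(np.arctan2(*(S[:2]-c)[::-1])).round(1)) for S in(S1,S2)])
# panel plane points yaw: front edge corners top, screw
e=[onplane("top",127+a/6,188+b/6,z)[:2] for a,b,z in((205,193,.094),(628,218,.094),(235,157,.09),(586,180,.09),(366,243,.094),(443,247,.094))]
for i in(0,2,4): v=e[i]-e[i+1];print("edge yaw-90",np.degrees(np.arctan2(v[1],v[0]))-90,np.hypot(*v),(e[i]+e[i+1])/2)
E
```

```text
top 130 0.12007866630013375 ((504.2652893066406, 199.9527587890625), (43.73014831542969, 14.109508514404297), 67.2301254272461) [503.4098 199.0927] 66.48383
scene 119 0.11846764291930081 ((507.392578125, 202.21148681640625), (43.780269622802734, 14.621402740478516), 68.00961303710938) [509.22263 204.18027] 68.63923
disc ((501.7603454589844, 198.13629150390625), 52.32966232299805)
[(np.float64(0.0447), np.float64(67.1)), (np.float64(0.0513), np.float64(65.9))]
[(np.float64(0.0468), np.float64(66.1)), (np.float64(0.0534), np.float64(65.0))]
[(np.float64(0.0433), np.float64(66.9)), (np.float64(0.0498), np.float64(65.6))]
edge yaw-90 -9.020882564278267 0.16864970971848514 [0.56441896 0.18549112]
edge yaw-90 -9.403409425714685 0.1411333391886906 [0.58066461 0.18785246]
edge yaw-90 -8.597625241805261 0.03056183341618446 [0.54892003 0.19094403]
```

```bash
python3 -m pendant '[[[0,0.3,0.1],0,0.42],[[-0.13,0.5,0],0.44,0.42],[[-0.13,0.65,0],0.44,0.42],[[-0.13,0.65,0],0.44,0.42],[[-0.13,0.65,0],0.44,0.42],[[-0.13,0.65,0],0.44,0.42],[[-0.13,0.65,0],0.44,0.42],[[-0.13,0.65,0],0.44,0.42],[[-0.13,0.65,0],0.44,0.42],[[-0.13,0.65,0],0.44,0.42],[[-0.13,0.65,0],0.44,0.42],[[-0.13,0.65,0],0.44,0.42]]'
python3 -m pendant '[[[-0.13,0.65,0],0.44,0.42],[[-0.13,0.65,0],0.44,0.42],[[-0.13,0.65,0],0.44,0.42],[[-0.13,0.65,0],0.44,0.42],[[-0.13,0.65,0],0.44,0.42],[[-0.13,0.65,0],0.44,0.42],[[-0.13,0.4,0],0.44,0.42],[[-0.1,0.17,0],0.4,0.42],[[0,0,0],0,0.42],[[0,0,0],0,0.42]]'
```

```text
time_s: 11.2
position: [0.5303, 0.0683, 0.2046]
tool_rot: [[0.613, -0.001, -0.79], [0.79, 0.0, 0.613], [-0.001, -1.0, 0.001]]
ft_force: [-0.5, -0.4, 0.3]
grip_width: 0.0357
time_s: 12.03
position: [0.501, 0.2001, 0.2051]
tool_rot: [[0.353, -0.0, -0.936], [0.936, -0.0, 0.353], [-0.0, -1.0, 0.0]]
ft_force: [-0.0, 0.1, -0.7]
grip_width: 0.0363
```

```bash
python3 -m pendant '[[[0.12,0,-0.3],-0.45,0.42],[[0,0,-0.4],0,0.42],[[0,0,-0.4],0,0.42],[[0,0,-0.4],0,0.42],[[0,0,-0.4],0,0.42],[[0,0,-0.4],0,0.42],[[0,0,0],0,0.42],[[0,0,0],0,0.42]]'
python3 - <<'E'
from h import *
for n in("scene","top"):
  p,d=env.get_image(n)
  x,y=proj(n,[.53,.2,.08]).astype(int);cv2.imwrite(f"pics/{n}5c.png",cv2.resize(p[y-50:y+50,x-65:x+65,::-1],None,fx=6,fy=6,interpolation=2))
E
```

```text
time_s: 12.7
position: [0.505, 0.1995, 0.1361]
tool_rot: [[0.391, -0.001, -0.92], [0.92, -0.0, 0.391], [-0.001, -1.0, 0.001]]
ft_force: [-0.0, -0.3, -0.7]
grip_width: 0.0358
```

View pics/scene5c.png

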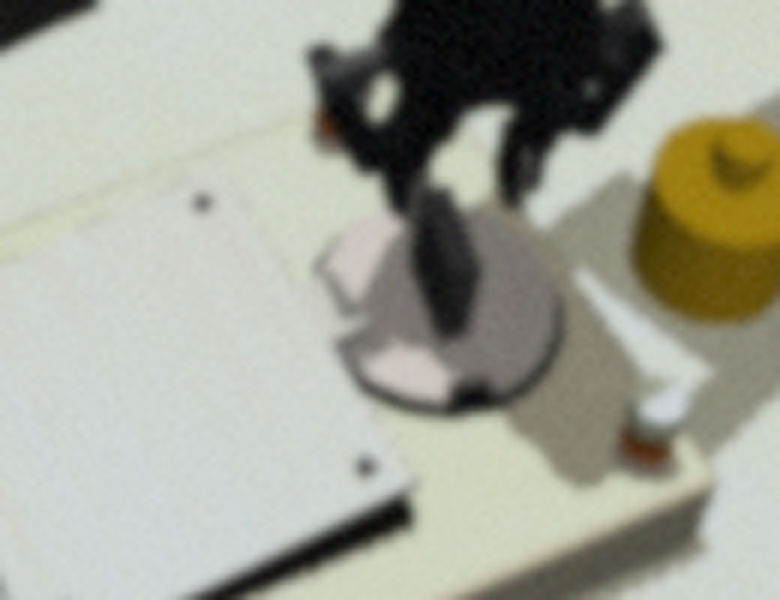

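Fingers straddle the bar from above. Going down to grip height.

```bash
python3 -m pendant '[[[0,0,-0.25],0,0.42],[[0,0,-0.25],0,0.42],[[0,0,-0.25],0,0.42],[[0,0,-0.25],0,0.42],[[0,0,-0.25],0,0.42],[[0,0,-0.28],0,0.42],[[0,0,0],0,0.42],[[0,0,0],0,0.42]]'
python3 -m pendant '[[[0,0,0],0,0.2],[[0,0,0],0,0],[[0,0,0],0,0],[[0,0,0],0,0],[[0,0,0],0,0],[[0,0,0],0,0]]' 50
```

```text
time_s: 13.47
position: [0.5047, 0.2002, 0.0898]
tool_rot: [[0.39, -0.001, -0.921], [0.921, -0.0, 0.39], [-0.001, -1.0, 0.001]]
ft_force: [-0.0, -0.1, 0.1]
grip_width: 0.0355
time_s: 13.97
position: [0.506, 0.2, 0.0909]
tool_rot: [[0.39, 0.003, -0.921], [0.921, -0.0, 0.39], [0.001, -1.0, -0.003]]
ft_force: [4.6, -2.0, 0.2]
grip_width: 0.0135
```

```bash
python3 -m pendant '[[[0.05,-0.02,0],-0.3,0],[[0,0,0],-0.6,0],[[0,0,0],-0.7,0],[[0,0,0],-0.7,0],[[0,0,0],-0.7,0],[[0,0,0],-0.7,0],[[0,0,0],-0.7,0],[[0,0,0],-0.7,0],[[0,0,0],-0.7,0],[[0,0,0],-0.7,0],[[0,0,0],-0.7,0],[[0,0,0],-0.7,0]]'
python3 -m pendant '[[[0,0,0],-0.7,0],[[0,0,0],-0.7,0],[[0,0,0],-0.7,0],[[0,0,0],-0.7,0],[[0,0,0],-0.7,0],[[0,0,0],-0.7,0],[[0,0,0],-0.7,0],[[0,0,0],-0.7,0],[[0,0,0],-0.7,0],[[0,0,0],-0.7,0],[[0,0,0],-0.4,0],[[0,0,0],0,0]]'
```

```text
time_s: 14.97
position: [0.5063, 0.1998, 0.0909]
tool_rot: [[0.888, 0.0, -0.459], [0.459, 0.0, 0.888], [0.0, -1.0, 0.0]]
ft_force: [-1.1, -1.4, 4.0]
grip_width: 0.0132
time_s: 15.97
position: [0.5063, 0.1995, 0.0909]
tool_rot: [[0.986, 0.0, 0.166], [-0.166, -0.0, 0.986], [0.0, -1.0, 0.0]]
ft_force: [-2.0, -2.2, 5.1]
grip_width: 0.013
```

```bash
python3 -m pendant '[[[0,0,0],0,0.3],[[0,0,0],0,0.42],[[0,0,0],0,0.42],[[0,0,0],0,0.42],[[0,0,0.2],0,0.42],[[0,0,0.5],0,0.42],[[0,0,0.6],0,0.42],[[0,0,0.6],0,0.42],[[0,0,0.6],0,0.42],[[0,0,0.6],0,0.42],[[0,0,0],0,0.42]]'
python3 - <<'E'
from h import *
for n in("scene","top"):
  p,d=env.get_image(n);np.save(f"{n}6p.npy",p);np.save(f"{n}6d.npy",d)
  x,y=proj(n,[.53,.2,.08]).astype(int);cv2.imwrite(f"pics/{n}6c.png",cv2.resize(p[y-50:y+50,x-65:x+65,::-1],None,fx=6,fy=6,interpolation=2))
E
```

```text
time_s: 16.88
position: [0.5076, 0.1999, 0.1871]
tool_rot: [[0.986, 0.006, 0.164], [-0.164, 0.001, 0.987], [0.006, -1.0, 0.002]]
ft_force: [0.4, 0.9, 0.3]
grip_width: 0.0355
```

View pics/scene6c.png

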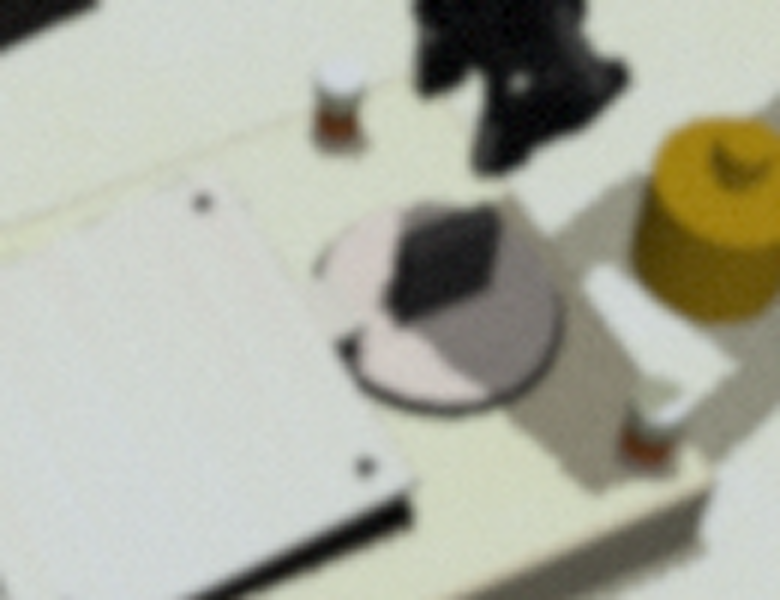

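View pics/top6c.png

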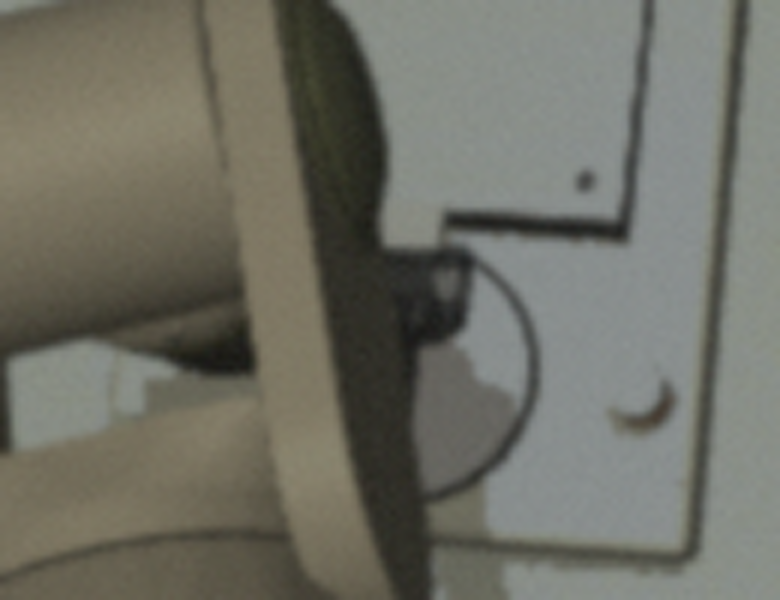

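```bash
python3 - <<'E'
from h import *
WS=world("scene",np.load("scene6d.npy"))
z=WS[...,2];near=np.hypot(WS[...,0]-.504,WS[...,1]-.2)<.035
q=(WS[near&(z>.112)&(z<.126)][:,:2]*1000).astype(np.float32);c=q.mean(0)
u,s,vt=np.linalg.svd(q-c);print(len(q),c,cv2.minAreaRect(q),np.degrees(np.arctan2(*vt[0][::-1])))
for a in(-9.4,-3,-16):
  r=np.radians(a);print(a,((proj("scene",[.505+.0505*np.cos(r),.2+.0505*np.sin(r),.068])-[275,219])*6).round())
# panel heights along its middle line
r=np.radians(-9.4)
for x in(60,70,85,120,200):
  P=[.505+x/1e3*np.cos(r),.2+x/1e3*np.sin(r),.09];u,v=proj("scene",P).astype(int);print(x,WS[v,u].round(4))
E
```

```text
108 [507.9176  202.66533] ((507.1357727050781, 201.2591552734375), (16.097238540649414, 43.042137145996094), 80.66670989990234) -8.568198
-9.4 [329. 333.]
-3 [337. 343.]
-16 [323. 322.]
60 [0.5677 0.1931 0.0968]
70 [0.5758 0.1881 0.0932]
85 [0.5882 0.1843 0.0903]
120 [0.6221 0.1767 0.0882]
200 [0.7    0.1614 0.0807]
```

The bar measures -8.6° to -9.3°, against housing yaw of about -9.4°, and the slot is hidden under the tongue, so it's aligned. Next: close the fingers and go over the press point.

```bash
python3 -m pendant '[[[0.4,-0.06,0],0,0],[[0.5,-0.08,0],0,0],[[0.5,-0.08,0],0,0],[[0.5,-0.08,0],0,0],[[0.5,-0.08,0],0,0],[[0.35,-0.06,0],0,0],[[0,0,-0.4],0,0],[[0,0,-0.5],0,0],[[0,0,-0.5],0,0],[[0,0,-0.5],0,0],[[0,0,-0.5],0,0],[[0,0,0],0,0]]' 30
python3 -m pendant '[[[0,0,-0.2],0,0],[[0,0,-0.2],0,0],[[0,0,0],0,0]]'
```

```text
time_s: 17.98
position: [0.5869, 0.1862, 0.1072]
tool_rot: [[0.986, -0.008, 0.164], [-0.164, -0.001, 0.986], [-0.007, -1.0, -0.002]]
ft_force: [-0.0, 0.2, -0.8]
grip_width: 0.0003
time_s: 18.23
position: [0.5885, 0.1864, 0.0984]
tool_rot: [[0.986, -0.001, 0.164], [-0.164, -0.0, 0.986], [-0.001, -1.0, -0.0]]
ft_force: [0.4, 0.8, 0.6]
grip_width: 0.0001
```

```bash
python3 -m pendant '[[[0,0,-0.1],0,0],[[0,0,-0.1],0,0],[[0,0,0],0,0]]'
python3 -m pendant '[[[0,0,-0.1],0,0],[[0,0,-0.1],0,0],[[0,0,0],0,0]]'
python3 -m pendant '[[[0,0,-0.1],0,0],[[0,0,-0.1],0,0],[[0,0,0],0,0]]'
```

```text
time_s: 18.48
position: [0.5891, 0.1865, 0.0935]
tool_rot: [[0.986, 0.001, 0.164], [-0.164, 0.0, 0.986], [0.001, -1.0, 0.0]]
ft_force: [0.4, 0.8, 4.0]
grip_width: 0.0002
time_s: 18.73
position: [0.5886, 0.1866, 0.0872]
tool_rot: [[0.986, -0.001, 0.164], [-0.164, 0.0, 0.986], [-0.001, -1.0, 0.0]]
ft_force: [-2.7, 0.4, 5.8]
grip_width: -0.0002
time_s: 18.98
position: [0.5885, 0.1866, 0.0812]
tool_rot: [[0.986, -0.001, 0.164], [-0.164, 0.0, 0.986], [-0.001, -1.0, 0.0]]
ft_force: [-3.2, 1.4, 5.8]
grip_width: 0.0
```

```bash
python3 -m pendant '[[[0,0,-0.08],0,0],[[0,0,-0.08],0,0],[[0,0,0],0,0]]'
python3 -m pendant '[[[0,0,-0.05],0,0],[[0,0,-0.05],0,0],[[0,0,0],0,0]]'
```

```text
time_s: 19.23
position: [0.5884, 0.1867, 0.0766]
tool_rot: [[0.986, -0.001, 0.164], [-0.164, 0.0, 0.986], [-0.001, -1.0, 0.0]]
ft_force: [-3.3, 0.6, 6.1]
grip_width: 0.0003
time_s: 19.48
position: [0.5885, 0.1867, 0.0757]
tool_rot: [[0.987, 0.0, 0.164], [-0.164, 0.0, 0.987], [0.0, -1.0, 0.0]]
ft_force: [-9.0, -0.6, 18.7]
grip_width: 0.0001
```

Stopped hard at 0.0757 (flush is 0.076) with 19 N, past the 7 N it needs. I verify before handing in.

```bash
python3 -m pendant '[[[0,0,0],0,0],[[0,0,0],0,0],[[0,0,0],0,0],[[0,0,0],0,0]]'
python3 - <<'E'
from h import *
p,d=env.get_image("scene");cv2.imwrite("pics/s7.png",cv2.resize(p[130:370,200:440,::-1],None,fx=2.5,fy=2.5,interpolation=2))
W=world("scene",d);r=np.radians(-9.4);R=np.array([[np.cos(r),-np.sin(r)],[np.sin(r),np.cos(r)]])
for x,y in((-25,60),(-25,-60),(50,60),(110,60)):
  P=np.array([.5985,.1846])+R@[x/1e3,y/1e3];u,v=proj("scene",[*P,.076]).astype(int);print(x,y,W[v,u].round(4))
w=W[...,:];q=W[(np.hypot(W[...,0]-.5745,W[...,1]+.153)<.05)&(W[...,2]>.06)&(W[...,2]<.11)];print("cover",len(q),q.mean(0),q[:,2].max())
E
```

```text
time_s: 19.82
position: [0.5885, 0.1867, 0.0757]
tool_rot: [[0.987, 0.001, 0.164], [-0.164, 0.0, 0.987], [0.001, -1.0, 0.0]]
ft_force: [-9.2, 0.4, 19.0]
grip_width: 0.0001
-25 60 [0.5829 0.2457 0.076 ]
-25 -60 [0.6243 0.2002 0.2107]
50 60 [0.6569 0.2329 0.075 ]
110 60 [0.7164 0.2238 0.0762]
cover 366 [ 0.5767077  -0.14792556  0.07118561] 0.09797850181255846
```

View pics/s7.png

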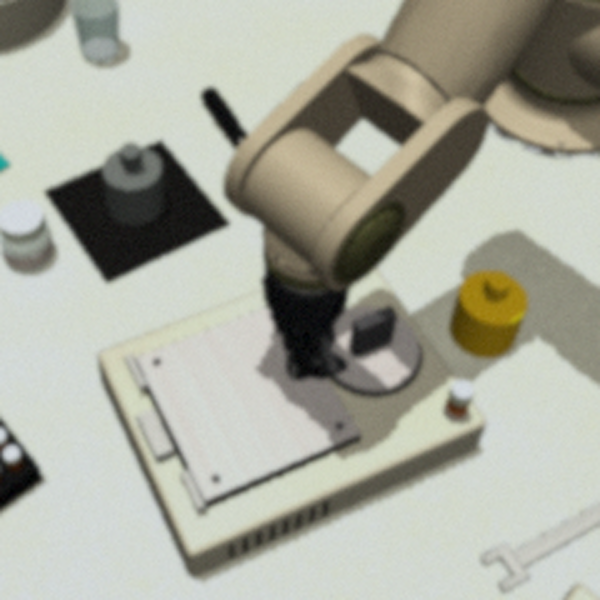

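The panel is flat at 76 mm, the cover stands upright on the black mat (crop (133,185)), and everything I can see around it is in place. Handing in while pressing.

```bash
python3 - <<'E'
from rig import env
print(env.close_job())
E
```

```text
the job is handed in; nothing more can be done
None
```

The panel is shut flush on its frame, and I handed the job in at about 20 s with the fingertips still pressing it down.

- **Cover:** I lifted it about 93 mm straight up by its knob and set it down upright near the middle of the black mat. It touched down at the height I had worked out, and the last picture shows it still standing there.
- **Fastener:** I turned it about 76° clockwise. The bar then measured -8.6° to -9.3°, against -9.4° for the housing, well inside the 0.13 rad (7.4°) tolerance. The slot itself was hidden under the panel's tongue, so I judged the alignment from the bar and from the panel going fully down.
- **Panel:** The fingertips stopped at 75.7 mm (flush is 76 mm), with a steady 19 N of push and about 9 N sideways. Depth readings along the panel's left side gave 75–76 mm from front to hinge.

One depth check, on the panel's right front side, hit the gripper instead and told me nothing. One vial was hidden behind the arm in the last picture, but it was standing in the picture taken just before I pressed. The other vial, the jar and the yellow look-alike had not moved as far as I could see. I did not look specifically at the beaker at the end.

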